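# Hold the slide dryer's lid open

### The arm

A 6-joint arm with a two-finger parallel gripper is mounted at the origin on the work surface. World frame = base frame: x ahead of the robot, y to its left, z up, the work surface at z = 0. Lengths are in m, angles in rad, forces in N, time in s.
With the tool pointing down it reaches from about 0.325 to 1 m from the base axis. Payload 5.1 kg.
Tool frame: the origin (TCP) lies between the finger pads; the fingertips stand 22 mm ahead of it and the grasp point (between the pads) lies 3 mm ahead of it; z points along the fingers, y is the direction in which the jaws open and shut (so a half turn about z gives the same grasp; the last joint's range is limited). The gripper opens to 85 mm and grips with 20 to 120 N. Pads are 22 mm wide; open, the fingers measure 114 mm over their backs; the gripper's body (76 mm by 85 mm) begins 54 mm behind the grasp point. The pads swing forward as they close: fully open they stand 13 mm farther back than shut.
Start: joints at [1.199, 0.124, 1.65, -0, 1.367, -0.083], TCP at [0.185, 0.623, 0.253] pointing down, gripper open.
Joint ranges: [-2.61, 2.61], [-1.02, 2.33], [0.03, 2.71], [-1.35, 4.49], [0.32, 2.68], [-2.91, 2.91]. Speed limits (rad/s): [2.57, 2.57, 3.14, 3.14, 3.14, 3.14].

### API

Orientations are given as a unit quaternion [x, y, z, w].
In Python, from cell import ctrl, vision gives the robot as it stands. The module is installed in compiled form; this text tells all that it offers.
- The arm moves only by the shell command python3 -m crank 'ROWS'. ROWS is JSON, one flat list of numbers, 5 for each row, row after row: the shift along the tool's x, y, z in cm, then the turn about the tool's z in rad, then the opening, from -1 (shut) to 1 (fully open). In form: [tx, ty, tz, roll, grip, tx, ty, tz, roll, grip, ...]. A call has 1 to 12 rows; each row is the pose to reach, as a shift and turn from the pose measured when the call began, along the tool's axes at that moment; what a row does not reach only later rows make up. A row lasts 1/12 s, in which the tool goes at most 41.7 mm and 7.16 degrees, less where a joint would pass 70% of its speed; a pose out of reach is approached as far as the arm can. A call with a gripper value outside its range is refused whole. The fingers move at their own pace and stop on an object; the grip force is fixed at half the most. Time passes only in rows, so rows that repeat a pose let the fingers close. It gives the time, the measured TCP pose, the force and the opening at its end, in the units of the state.
- ctrl.state(): the state, without advancing time (a new reading comes with each control period).
- vision.read_camera(name): name is "scene" or "top" or "wrist"; returns (picture, depth): 400x640x3 uint8, red, green, blue; 400x640 float32, m along the optical axis (not along the pixel's ray), 0 where there is no reading.
- vision.camera_info(name): a dict with "K" (3x3 intrinsics, pixels), "cam_to_world" (4x4, takes a point from camera to world coordinates); the wrist camera has in their place "hand_eye" (4x4, takes a point from camera to tool coordinates, whose origin is the TCP and whose axes are the flange's). Camera axes: x right, y down, z forward; pixel columns grow to the right and rows downward; lengths in m; the calibration is good to about 2 mm. The wrist camera is an equidistant fisheye: a pixel r from the principal point sees the ray r / f radians off the axis. A picture is of the moment at which its call begins: read the wrist's pose just before it. camera_info takes no time and is no camera call.
- ctrl.finish_job(): hands the job in, once; it reports no verdict.
The state is a dict: "time": time; "joint_positions": joint angles; "qvel": joint speeds; "joint_efforts": joint torques, N m; "tcp_pos": TCP position; "eef_rot": TCP orientation; "contact_force": force on the tool from outside, world axes, zero at the start; "moment": the same for the moment, N m; "opening": finger opening in m.
Only numpy, scipy, OpenCV 4.12 (cv2) and the standard library are available. Lean on these libraries where they do the work, as an engineer would, in place of code of your own. Each camera call takes 0.05 s, during which the arm holds its last target.

### The job

Someone has left the bottle of immersion oil on the lid of the slide-drying box: first move it to the shallow grey tray, keeping it upright and setting it down there, not dropping it. Then take the lid by its knob, raise it to 45 degrees so that a colleague can reach the slides, and keep holding it there: it falls shut if let go, so finish while still gripping the knob. Leave the timer, the carton and the beaker where they are.

Things in the scene. Friction and masses are not known exactly. Their poses are not given: they have to be found in the camera images.
- box: white slide-drying box, fixed to the bench, 200 mm deep (its x) by 240 mm wide (its y) by 90 mm high, with a steel lid on top; inside it a rack of glass slides. Origin: centre of its underside, on the bench; its +x points to the hinge side, away from the robot, z up. It stands left or right on the bench, turned up to 0.35 rad.
- lid (a joint): angle of the lid in rad: 0 closed (lying level on the box), growing as the front edge rises, stop at 1.4; 45 degrees is 0.785. The lid is a flat steel plate 204 by 244 by 8 mm of about 0.25 to 0.5 kg, its top face 98.5 mm above the bench when closed; the hinge is light and has no spring, so the lid falls shut from any angle if let go.
- lid_hinge (a point): middle of the lid's hinge line, on the box's far upper edge, 90.5 mm above the bench: box frame (100, 0, 90.5) mm. The hinge line is parallel to the box's y axis.
- knob (a point): black ball, 30 mm in diameter, on a 12 mm thick stem on top of the lid near its front edge. This point: the ball's centre, 45 mm out from the lid's top face. Measured from the hinge line it lies 165 mm to the front along the lid and 53 mm out from it; it moves with the lid and its z axis is the lid's outward normal. With the lid closed the ball's centre is 143.5 mm above the bench. The ball can turn between the fingers as the lid swings.
- bottle: small closed amber bottle with a black cap, 32 mm in diameter, 70 mm tall, about 40 to 85 g, standing upright on the rear half of the closed lid. Origin: centre of its underside, z up.
- tray: shallow grey plastic tray, fixed on the bench beside the box, 170 mm (its x) by 210 mm (its y), rim 16 mm high, walls and floor 5 mm thick. Origin: centre of its underside, on the bench.
- timer: grey bench timer, 45 by 70 by 50 mm high, standing loose on the bench; leave it. Origin: centre of its underside.
- slidebox: carton of slides, 80 by 100 by 35 mm high, loose on the bench; leave it. Origin: centre of its underside.
- beaker: clear plastic beaker, 70 mm wide at the rim, 85 mm tall, loose on the bench; leave it. Origin: centre of its underside.

How it is judged:
On the way, in this order (a step that is already met when the one before it is completed fails the run):
1. the bottle stands upright in the tray, let go (x of bottle in the frame of tray between -0.07 and 0.07 m and y of bottle in the frame of tray between -0.09 and 0.09 m and z of bottle in the frame of tray below 0.012 m and angle between bottle's own z axis and vertical below 0.15 rad and linear speed of bottle below 0.03 m/s and contact force between the fingers and bottle below 0.05 N), for 0.2 s.
2. the lid is held at 45 degrees by its knob (value of joint lid between 0.663 and 0.908 rad and velocity of joint lid between -0.1 and 0.1 rad/s and contact force between the fingers and lid_c0 above 0.5 N), for 0.5 s.
At the end, for the whole second after the job is handed in: The lid stands still (under 0.1 rad/s) at 45 degrees, give or take 7 (0.663 to 0.908 rad), with the fingers on its knob (over 0.5 N), and the bottle stands upright (within 0.15 rad), released and at rest on the floor of the tray (all of step 1 and all of step 2); the arm keeps its last pose, push and grip.
It fails at once if the timer is moved more than 30 mm (distance of timer from where it was at the start of the episode above 0.03 m).
It fails at once if the carton of slides is moved more than 30 mm (distance of slidebox from where it was at the start of the episode above 0.03 m).
It fails at once if the beaker is moved more than 30 mm (distance of beaker from where it was at the start of the episode above 0.03 m).
It fails at once if the bottle is tipped more than 0.6 rad (angle between bottle's own z axis and vertical above 0.6 rad).
It fails at once if the bottle is dropped (faster than 0.7 m/s, about 25 mm of fall, out of the fingers) (linear speed of bottle above 0.7 m/s and contact force between the fingers and bottle below 0.05 N).
It also fails if it takes over 61 s, if anything falls off the work surface, if the arm or the gripper's body presses on something with over 40 N, if the wrist force passes 120 N, or if a joint passes its speed limit or range.

## Working session

There is one attempt and no reset: what is moved stays moved. The work goes in short steps, Python scripts to look and compute and a shell command to move; the robot and the scene stay as the last step left them, time stands still between calls to the robot, and variables do not carry over. Pictures are saved under pics/ and viewed, and the job is handed in when it is done.

```bash
mkdir -p pics; ls; python3 - <<'E'
from cell import ctrl, vision
import cv2, numpy as np
np.set_printoptions(precision=4,suppress=True)
print(ctrl.state())
for n in ["scene","top","wrist"]:
    p,d=vision.read_camera(n); cv2.imwrite(f"pics/{n}0.png",p[:,:,::-1]); np.savez(f"{n}0.npz",p=p,d=d)
    print(n,vision.camera_info(n))
E
```

```text
pics
{'time': 0.0, 'joint_positions': array([ 1.1994,  0.1245,  1.6517,  0.    ,  1.3675, -0.0826]), 'qvel': array([-0.0023,  0.0003,  0.0003, -0.0016, -0.0008,  0.0012]), 'joint_efforts': array([  0.0002, -42.3607, -36.5458,  -0.0001,   0.0069,  -0.    ]), 'tcp_pos': array([0.1849, 0.6225, 0.2521]), 'eef_rot': array([ 0.1439,  0.9896, -0.001 , -0.0002]), 'contact_force': array([-0.4547, -0.9694, -0.8314]), 'moment': array([ 0.0312, -0.0144, -0.0162]), 'opening': 0.0853095945147733}
scene {'K': array([[451.5878,   0.    , 323.119 ],
       [  0.    , 451.5878, 190.8315],
       [  0.    ,   0.    ,   1.    ]]), 'cam_to_world': array([[-0.3256,  0.565 , -0.7581,  1.3982],
       [ 0.9452,  0.1729, -0.2771,  0.3895],
       [-0.0255, -0.8068, -0.5903,  0.7329],
       [ 0.    ,  0.    ,  0.    ,  1.    ]])}
top {'K': array([[419.3203,   0.    , 314.4733],
       [  0.    , 419.3203, 200.9256],
       [  0.    ,   0.    ,   1.    ]]), 'cam_to_world': array([[ 0.0108, -0.9991,  0.0421,  0.5628],
       [-0.9999, -0.0112, -0.0099,  0.116 ],
       [ 0.0103, -0.0419, -0.9991,  1.1836],
       [ 0.    ,  0.    ,  0.    ,  1.    ]])}
wrist {'K': array([[309.7069,   0.    , 319.4984],
       [  0.    , 309.7069, 203.939 ],
       [  0.    ,   0.    ,   1.    ]]), 'hand_eye': array([[ 0.0002, -0.9609, -0.2769,  0.0712],
       [ 1.    ,  0.0002,  0.0001,  0.0002],
       [-0.0001, -0.2769,  0.9609, -0.1209],
       [ 0.    ,  0.    ,  0.    ,  1.    ]])}
```

View pics/scene0.png

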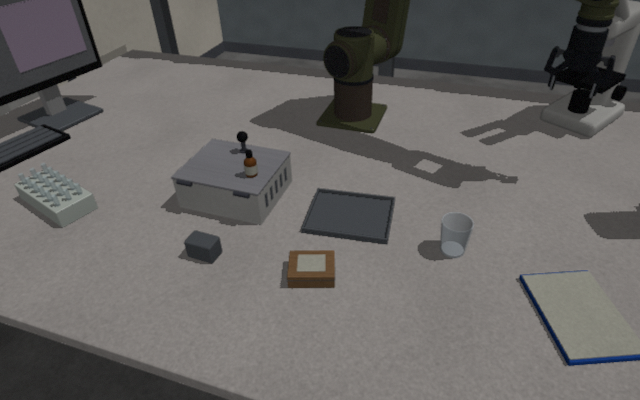

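View pics/top0.png

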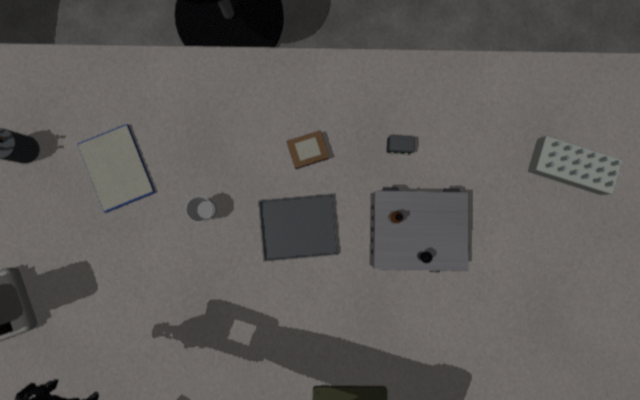

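View pics/wrist0.png

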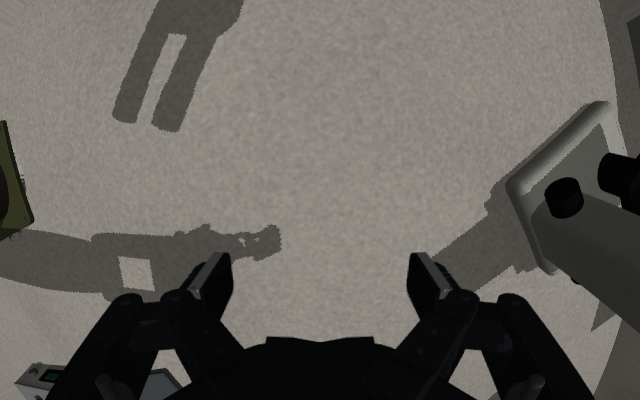

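Scene view: knob ball at about (242,136), bottle cap at (250,154), tray at (350,215). Top view: knob at about (427,257), bottle at (397,216), tray centre at (300,227), box centre at (421,230). The timer, carton and beaker stand beyond the box and tray. Next I'll measure from these two views.

```bash
cat > h.py <<'E'
import numpy as np, cv2
from cell import ctrl, vision
from scipy.spatial.transform import Rotation as R
np.set_printoptions(precision=4,suppress=True)
def ray(n,u,v):
    i=vision.camera_info(n);T=i["cam_to_world"];d=T[:3,:3]@np.linalg.inv(i["K"])@[u,v,1.]
    return T[:3,3],d
def onplane(n,u,v,z):
    o,d=ray(n,u,v);return o+d*(z-o[2])/d[2]
def tri(a,b):
    (o1,d1),(o2,d2)=a,b
    s=np.linalg.lstsq(np.c_[d1,-d2],o2-o1,rcond=None)[0]
    p,q=o1+s[0]*d1,o2+s[1]*d2
    return (p+q)/2,np.linalg.norm(p-q)
def depthpt(n,dep,u,v):
    o,d=ray(n,u,v);return o+d*dep[int(v),int(u)]
def wray(u,v,Twt):
    i=vision.camera_info("wrist");K=i["K"];x,y=u-K[0,2],v-K[1,2];r=np.hypot(x,y);t=r/K[0,0]
    d=np.array([np.sin(t)*x/r,np.sin(t)*y/r,np.cos(t)]);T=Twt@i["hand_eye"]
    return T[:3,3],T[:3,:3]@d
def Tw(s):
    T=np.eye(4);T[:3,:3]=R.from_quat(s["eef_rot"]).as_matrix();T[:3,3]=s["tcp_pos"];return T
E
python3 - <<'E'
from h import *
S=np.load("scene0.npz");T=np.load("top0.npz")
a=cv2.resize(S["p"][120:230,150:310],None,fx=5,fy=5,interpolation=cv2.INTER_NEAREST)
b=cv2.resize(T["p"][175:285,360:485],None,fx=5,fy=5,interpolation=cv2.INTER_NEAREST)
cv2.imwrite("pics/zs.png",np.clip(a[:,:,::-1]*1.8,0,255));cv2.imwrite("pics/zt.png",np.clip(b[:,:,::-1]*1.8,0,255))
# masks
for n,I,roi in (("scene",S,(120,185,225,270)),("top",T,(195,270,380,450))):
    p=I["p"].astype(int);r0,r1,c0,c1=roi
    sub=p[r0:r1,c0:c1]
    dark=(sub.max(2)<45).astype(np.uint8)
    k,l,st,ce=cv2.connectedComponentsWithStats(dark)
    for i in range(1,k):
        if st[i,4]>8: print(n,"dark",st[i]+[c0,r0,0,0,0],ce[i]+[c0,r0])
    am=((sub[:,:,0]-sub[:,:,2])>25).astype(np.uint8)
    k,l,st,ce=cv2.connectedComponentsWithStats(am)
    for i in range(1,k):
        if st[i,4]>8: print(n,"amber",st[i]+[c0,r0,0,0,0],ce[i]+[c0,r0])
E
```

```text
scene dark [237 132  15  26 172] [243.6802 143.6395]
scene amber [244 157  12  10  95] [249.6    161.7895]
scene amber [247 174  10   3  11] [251.7273 175.6364]
top dark [395 211   9  10  64] [398.7812 216.0781]
top dark [418 251  15  12 130] [425.3231 256.3692]
top amber [391 212   8  10  46] [394.087  216.8261][ WARN:0@0.602] global loadsave.cpp:1063 imwrite_ Unsupported depth image for selected encoder is fallbacked to CV_8U.
```

```bash
sleep 3;  ls pics
```

```text
scene0.png
top0.png
wrist0.png
zs.png
zt.png
```

View pics/zs.png

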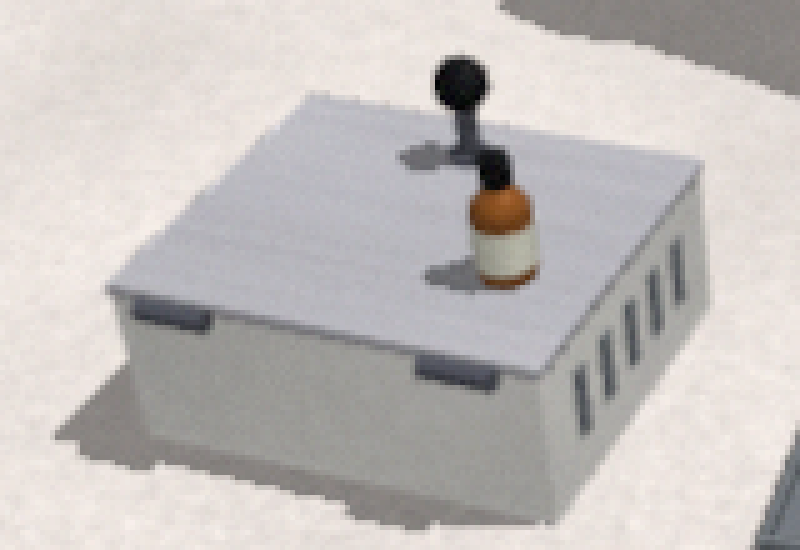

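View pics/zt.png

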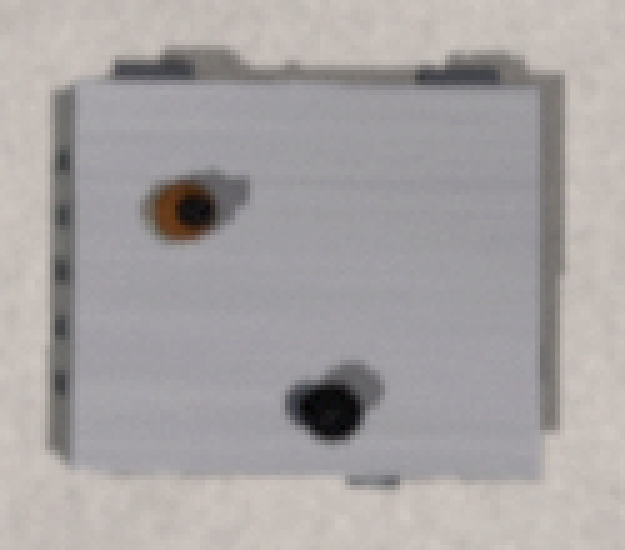

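Zoomed views: the ball is at (242,136) in the scene camera and (426,256) in the top camera. The bottle cap's top disc is at (248.5,150.3) in scene and (398.7,216.5) in top. The lid's corners are clear in both.

```bash
python3 - <<'E'
from h import *
S=np.load("scene0.npz");T=np.load("top0.npz")
zs=lambda x,y:("scene",x/5+150-.5,y/5+120-.5)
zt=lambda x,y:("top",x/5+360-.5,y/5+175-.5)
def both(nm,a,b):
    print(nm,*tri(ray(*zs(*a)),ray(*zt(*b))))
both("knob",(462,82),(332,409)); both("cap",(495,153),(196,210))
# fl=front, rotation: scene far side from cam = front
both("frontright",(310,95),(541,478));both("frontleft",(703,160),(70,466));both("backleft",(543,375),(77,84));both("backright",(108,288),(538,84))
for nm,f in(("ball",(462,82)),("cap",(495,165)),("lid",(300,200))):
    n,u,v=zs(*f);print(nm,"depth",depthpt("scene",S["d"],round(u),round(v)))
# tray
for n,I,roi in (("scene",S,(180,250,295,405)),("top",T,(185,270,250,350))):
    p=I["p"];r0,r1,c0,c1=roi;sub=p[r0:r1,c0:c1]
    m=(sub.max(2)<75).astype(np.uint8);m=cv2.morphologyEx(m,cv2.MORPH_CLOSE,np.ones((5,5)))
    k,l,st,ce=cv2.connectedComponentsWithStats(m);i=1+np.argmax(st[1:,4])
    c=max(cv2.findContours((l==i).astype(np.uint8),0,1)[0],key=cv2.contourArea)
    q=cv2.approxPolyDP(c,6,True)[:,0]+[c0,r0];print(n,q.tolist(),st[i])
    w=np.array([onplane(n,*x,.016) for x in q]);print(w[:,:2]);print("c",w.mean(0),"sides",[np.linalg.norm(w[j]-w[j-1]) for j in range(len(w))])
    # other objects
n="top"
for nm,u,v in(("timer",402,144),("carton",308,149),("beaker",206,209)):print(nm,onplane(n,u,v,.05))
E
```

```text
knob [ 0.4733 -0.1724  0.1459] 0.002984050230300711
cap [ 0.5708 -0.1     0.1707] 0.003923566197907558
frontright [ 0.4351 -0.2953  0.0971] 0.0052598507197515335
frontleft [ 0.4388 -0.0506  0.0986] 0.004157410849067281
backleft [ 0.6361 -0.0533  0.0933] 0.002379682225092847
backright [ 0.6389 -0.2936  0.0973] 0.003150925422055991
ball depth [ 0.4823 -0.1684  0.1513]
cap depth [ 0.575  -0.1019  0.1676]
lid depth [ 0.5413 -0.2404  0.0992]
scene [[317, 190], [301, 232], [386, 243], [392, 197]] [   5    9   94   55 3882]
[[0.4788 0.0359]
 [0.651  0.0567]
 [0.628  0.2585]
 [0.4506 0.2348]]
c [0.5521 0.1465 0.016 ] sides [np.float64(0.20087644290326634), np.float64(0.17343236436088866), np.float64(0.20316087692868404), np.float64(0.1790203668077495)]
top [[334, 194], [259, 201], [264, 260], [337, 254]] [   9    9   81   67 4637]
[[0.6319 0.0502]
 [0.61   0.2588]
 [0.4468 0.2423]
 [0.4653 0.0404]]
c [0.5385 0.1479 0.016 ] sides [np.float64(0.16687739348579259), np.float64(0.2098094319500189), np.float64(0.16406287904512806), np.float64(0.20282541368947657)]
timer [ 0.7686 -0.1322  0.05  ]
carton [0.7517 0.1239 0.05  ]
beaker [0.5855 0.397  0.05  ]
```

Heights agree with the text: the knob is at 0.146 (0.1435 given), the cap top at 0.171 (0.1685) and the lid at 0.097 (0.0985). The box yaw is about 0. I'll move above the bottle with the jaws along the box's y axis, which is also the hinge axis.

```bash
cat > shift.py <<'E'
import sys
from h import *
s=ctrl.state();T=Tw(s);t=np.array(eval(sys.argv[1]))
d=T[:3,:3].T@(t-s["tcp_pos"])*100
x,y=T[0,1],T[1,1]
print("t",s["time"],"shift cm",d,"roll to jaw||y",np.arctan(x/y)*-1,"Tool\n",T[:3,:3],"tcp",s["tcp_pos"])
E
python3 shift.py "[0.571,-0.10,0.25]"
```

```text
t 0.15 shift cm [-57.5834 -58.2819   0.322 ] roll to jaw||y -0.28876774854236753 Tool
 [[-0.9586  0.2848 -0.0006]
 [ 0.2848  0.9586 -0.0015]
 [ 0.0001 -0.0016 -1.    ]] tcp [0.185  0.6227 0.2523]
```

```bash
python3 -m crank '[-10,-10,0,-0.1,1, -20,-20,0,-0.2,1, -30,-30,0,-0.29,1, -40,-40,0,-0.29,1, -48,-48,0,-0.29,1, -52,-52,0,-0.29,1, -52,-52,0,-0.29,1, -52,-52,0,-0.29,1, -52,-52,0,-0.29,1, -52,-52,0,-0.29,1, -52,-52,0,-0.29,1, -52,-52,0,-0.29,1]'
python3 - <<'E'
from h import *
s=ctrl.state();p,d=vision.read_camera("wrist");cv2.imwrite("pics/w1.png",p[:,:,::-1]);np.savez("w1.npz",p=p,T=Tw(s));print(s["tcp_pos"],s["eef_rot"])
E
```

```text
time: 1.15
tcp_pos: [0.4234, 0.1814, 0.253]
eef_rot: [-0.001, 1.0, -0.001, -0.0]
contact_force: [1.7, 0.4, -0.3]
opening: 0.0852
[0.4234 0.1814 0.253 ] [-0.0007  1.     -0.0007 -0.0001]
```

```bash
python3 shift.py "[0.571,-0.10,0.25]"
```

```text
t 1.2 shift cm [-14.5974 -27.4872   0.5126] roll to jaw||y -0.005472890692490496 Tool
 [[-1.      0.0055  0.002 ]
 [ 0.0055  1.     -0.0065]
 [-0.002  -0.0065 -1.    ]] tcp [0.4265 0.1757 0.2531]
```

View pics/w1.png

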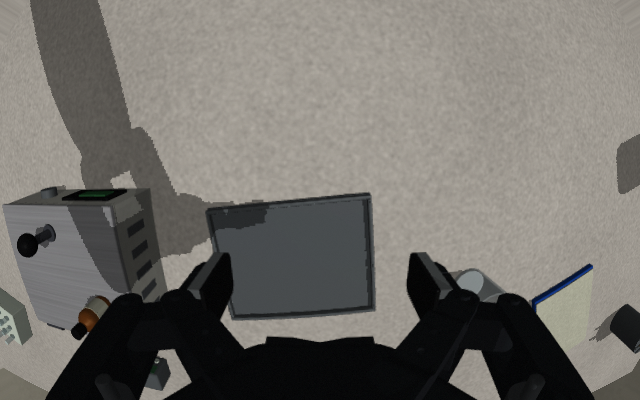

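The wrist view shows the tray at (208–375, 193–318), the knob at (28,244) and the bottle at (88,318). The arm is still about 15 cm in x and 27 cm in y short of the bottle.

```bash
python3 -m crank '[-4,-4,0,0,1, -8,-8,0,0,1, -10,-12,0,0,1, -12,-16,0,0,1, -13,-20,0,0,1, -14,-23,0,0,1, -14,-25,0,0,1, -14.5,-26.5,0,0,1, -14.6,-27.3,0,0,1, -14.6,-27.5,0,0,1, -14.6,-27.5,0,0,1, -14.6,-27.5,0,0,1]'
python3 - <<'E'
from h import *
s=ctrl.state();p,d=vision.read_camera("wrist");cv2.imwrite("pics/w2.png",p[:,:,::-1]);np.savez("w2.npz",p=p,T=Tw(s));print(s["tcp_pos"],s["eef_rot"],s["qvel"])
E
```

```text
time: 2.2
tcp_pos: [0.5707, -0.0987, 0.2549]
eef_rot: [0.002, 1.0, -0.003, 0.001]
contact_force: [0.5, 0.4, -0.7]
opening: 0.0854
[ 0.5707 -0.0987  0.2549] [ 0.0021  1.     -0.0029  0.0008] [ 0.0112 -0.0065  0.0025 -0.0001 -0.0012 -0.0023]
```

View pics/w2.png

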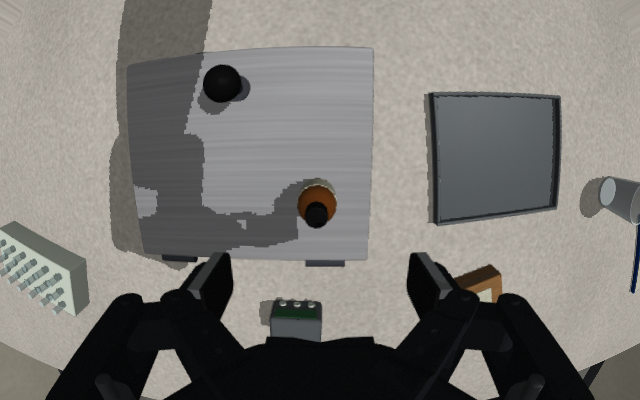

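The wrist view shows the ball at (222,83), the bottle cap top at (317,215), and the tray corners at about (427,94), (560,96), (558,208) and (437,224). I'll cross-check these with rays from the other cameras.

```bash
python3 - <<'E'
from h import *
W=np.load("w2.npz");T=W["T"]
print("knob",*tri(wray(222,83,T),ray("scene",241.9,135.9)),*tri(wray(222,83,T),ray("top",425.9,256.3)))
print("cap",*tri(wray(317,215,T),ray("scene",248.5,150.1)),*tri(wray(317,215,T),ray("top",398.7,216.5)))
P=[(427,94),(560,96),(558,208),(437,224)]
w=[]
for q in P:
    o,d=wray(*q,T);w.append(o+d*(.016-o[2])/d[2])
w=np.array(w);print(w,w.mean(0))
# lid corners, plane .0985
for q in [(128,66),(373,48),(368,260),(146,252)]:
    o,d=wray(*q,T);print(o+d*(.0985-o[2])/d[2])
for a in (("scene",(386,243),"top",(259,201)),("scene",(301,232),"top",(334,194)),("scene",(392,197),"top",(264,260)),("scene",(317,190),"top",(337,254))):
    print("tray",*tri(ray(a[0],*a[1]),ray(a[2],*a[3])))
E
python3 shift.py "[0.571,-0.10,0.13]"
```

```text
knob [ 0.4713 -0.1737  0.1446] 0.0028119357555155167 [ 0.475  -0.1625  0.1755] 0.0007955136334384682
cap [ 0.5682 -0.102   0.1689] 0.0032632369486580823 [ 0.5702 -0.1005  0.1602] 0.000278326618929741
[[0.4684 0.028  0.016 ]
 [0.4449 0.2423 0.016 ]
 [0.6109 0.263  0.016 ]
 [0.631  0.0523 0.016 ]] [0.5388 0.1464 0.016 ]
[ 0.4344 -0.2918  0.0985]
[ 0.4358 -0.0512  0.0985]
[ 0.6384 -0.0508  0.0985]
[ 0.635  -0.2928  0.0985]
tray [0.6113 0.2582 0.0013] 0.005023440353888733
tray [ 0.633   0.0489 -0.0012] 0.0005398679096542326
tray [0.4478 0.2385 0.0152] 0.008165036928442282
tray [0.466  0.0357 0.007 ] 0.008697450152474893
t 2.25 shift cm [-0.0059 -0.0756 12.5042] roll to jaw||y -0.0037437033798369073 Tool
 [[-1.      0.0037  0.0018]
 [ 0.0037  1.     -0.0059]
 [-0.0018 -0.0059 -1.    ]] tcp [ 0.5707 -0.0985  0.255 ]
```

Everything agrees: knob (0.472,-0.173,0.1445), cap top 0.169, bottle (0.569,-0.101), tray centre (0.539,0.147). Now I'll descend.

```bash
python3 -m crank '[0,-0.2,2,0,1, 0,-0.2,4,0,1, 0,-0.2,6,0,1, 0.1,-0.2,8,0,1, 0.1,-0.2,9.5,0,1, 0.1,-0.2,10.7,0,1, 0.1,-0.2,11.5,0,1, 0.1,-0.2,12.1,0,1, 0.1,-0.2,12.4,0,1, 0.1,-0.2,12.4,0,1, 0.1,-0.2,12.4,0,1]'
python3 - <<'E'
from h import *
p,d=vision.read_camera("wrist");cv2.imwrite("pics/w3.png",p[:,:,::-1])
E
python3 shift.py "[0.571,-0.10,0.13]"
```

```text
time: 3.17
tcp_pos: [0.5704, -0.1013, 0.1318]
eef_rot: [0.002, 1.0, -0.003, 0.001]
contact_force: [1.0, 0.0, 0.8]
opening: 0.0854
t 3.2167 shift cm [-0.0427  0.1413  0.2021] roll to jaw||y -0.0037014604147148685 Tool
 [[-1.      0.0037  0.0034]
 [ 0.0037  1.     -0.0064]
 [-0.0034 -0.0064 -1.    ]] tcp [ 0.5706 -0.1014  0.132 ]
```

View pics/w3.png

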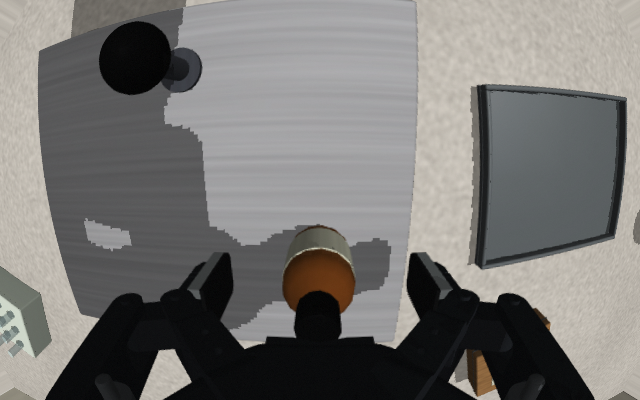

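The bottle sits midway between the pads, at (318,270). I'll close.

```bash
python3 -m crank '[0,0,0,0,0.5, 0,0,0,0,0.2, 0,0,0,0,0, 0,0,0,0,-0.1, 0,0,0,0,-0.1,0,0,0,0,-0.1]'; python3 -m crank '[0,0,0,0,-1, 0,0,0,0,-1, 0,0,0,0,-1, 0,0,0,0,-1, 0,0,0,0,-1,0,0,0,0,-1]'
python3 - <<'E'
from h import *
p,d=vision.read_camera("wrist");cv2.imwrite("pics/w4.png",p[:,:,::-1])
E
```

```text
time: 3.72
tcp_pos: [0.5705, -0.1014, 0.132]
eef_rot: [0.002, 1.0, -0.003, 0.002]
contact_force: [0.5, -0.6, 0.2]
opening: 0.038
time: 4.22
tcp_pos: [0.5708, -0.1015, 0.1323]
eef_rot: [0.002, 1.0, -0.003, 0.002]
contact_force: [0.1, 0.9, 2.2]
opening: 0.0304
```

View pics/w4.png

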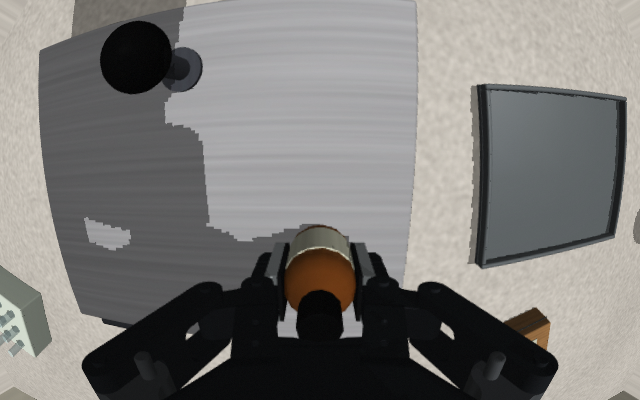

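The pads hold the bottle (opening 30 mm) and it stands upright. Next: lift, carry, and check.

```bash
python3 -m crank '[0,0,-1,0,-1, 0,0,-2.5,0,-1, 0,0,-4.5,0,-1, 0,0,-6.5,0,-1, 0,0,-8,0,-1, 0,0,-9,0,-1, 0,0,-9.5,0,-1, 0,0,-9.5,0,-1]'; python3 -m crank '[0.5,1,0,0,-1, 1,3,0,0,-1, 1.5,6,0,0,-1, 2,9,0,0,-1, 2.5,12,0,0,-1, 3,15,0,0,-1, 3,18,0,0,-1, 3,20.5,0,0,-1, 3,22.5,0,0,-1, 3,24,0,0,-1, 3,24.7,0,0,-1, 3,24.7,0,0,-1]'
python3 -m crank '[0,0,0,0,-1,0,0,0,0,-1]'
python3 - <<'E'
from h import *
p,d=vision.read_camera("wrist");cv2.imwrite("pics/w5.png",p[:,:,::-1])
p,d=vision.read_camera("scene");cv2.imwrite("pics/s5.png",cv2.resize(p[100:260,150:450,::-1],None,fx=2.6,fy=2.6))
E
python3 shift.py "[0.539,0.147,0.038]"
```

```text
time: 4.93
tcp_pos: [0.5708, -0.1009, 0.2286]
eef_rot: [0.002, 1.0, -0.003, 0.003]
contact_force: [0.1, -1.0, -1.4]
opening: 0.0301
time: 5.93
tcp_pos: [0.5406, 0.1475, 0.2253]
eef_rot: [0.001, 1.0, -0.004, 0.002]
contact_force: [-0.0, -0.3, -1.2]
opening: 0.0301
time: 6.1
tcp_pos: [0.54, 0.147, 0.2244]
eef_rot: [0.001, 1.0, -0.004, 0.001]
contact_force: [0.1, 0.8, -0.7]
opening: 0.0302
t 6.2 shift cm [ 0.1854  0.1664 18.6848] roll to jaw||y -0.002534847497521635 Tool
 [[-1.      0.0025  0.0025]
 [ 0.0025  1.     -0.0075]
 [-0.0026 -0.0075 -1.    ]] tcp [0.5404 0.1467 0.2249]
```

View pics/w5.png

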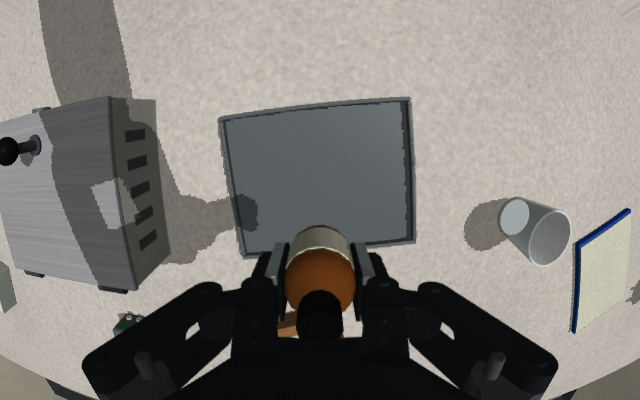

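View pics/s5.png

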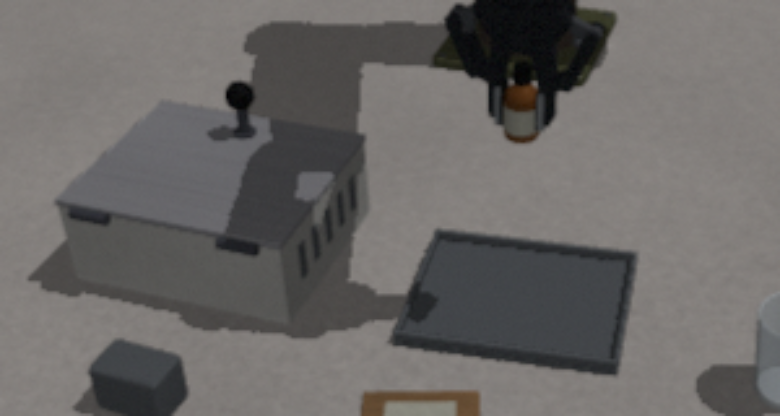

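The bottle is upright in the grip over the tray (scene crop (520,110), tray (520,300)). I'll lower quickly to about 1 cm above contact, which should come at TCP z of about 0.0387, then creep down.

```bash
python3 -m crank '[0,0,1,0,-1, 0,0,3,0,-1, 0,0,6,0,-1, 0,0,9,0,-1, 0,0,11.5,0,-1, 0,0,14,0,-1, 0,0,16,0,-1, 0,0,17,0,-1, 0,0,17.5,0,-1, 0,0,17.7,0,-1,0,0,17.7,0,-1,0,0,17.7,0,-1]'; python3 -m crank '[0,0,0.1,0,-1,0,0,0.2,0,-1,0,0,0.3,0,-1,0,0,0.4,0,-1,0,0,0.5,0,-1,0,0,0.5,0,-1]'; python3 shift.py "[0.539,0.147,0.038]"
```

```text
time: 7.2
tcp_pos: [0.5419, 0.1455, 0.0493]
eef_rot: [0.001, 1.0, -0.004, 0.003]
contact_force: [-0.6, 0.1, -0.4]
opening: 0.0299
time: 7.7
tcp_pos: [0.5418, 0.1455, 0.0441]
eef_rot: [0.001, 1.0, -0.004, 0.002]
contact_force: [-0.4, -0.3, -0.3]
opening: 0.0304
t 7.7 shift cm [0.2825 0.1563 0.604 ] roll to jaw||y -0.0026089900996173953 Tool
 [[-1.      0.0026  0.0047]
 [ 0.0026  1.     -0.0072]
 [-0.0047 -0.0071 -1.    ]] tcp [0.5418 0.1455 0.0441]
```

```bash
python3 -m crank '[0,0,0.1,0,-1,0,0,0.2,0,-1,0,0,0.3,0,-1,0,0,0.35,0,-1,0,0,0.4,0,-1,0,0,0.4,0,-1]'; python3 -m crank '[0,0,0.05,0,-1,0,0,0.1,0,-1,0,0,0.1,0,-1,0,0,0.1,0,-1]'
```

```text
time: 8.2
tcp_pos: [0.5417, 0.1454, 0.0399]
eef_rot: [0.001, 1.0, -0.004, 0.002]
contact_force: [0.8, -1.2, -1.5]
opening: 0.0299
time: 8.53
tcp_pos: [0.5417, 0.1454, 0.0389]
eef_rot: [0.001, 1.0, -0.004, 0.002]
contact_force: [-0.2, -0.5, -1.1]
opening: 0.0301
```

```bash
python3 -m crank '[0,0,0.1,0,-1,0,0,0.1,0,-1,0,0,0.1,0,-1]'; python3 -m crank '[0,0,0.1,0,-1,0,0,0.1,0,-1,0,0,0.1,0,-1]'
python3 - <<'E'
from h import *
p,d=vision.read_camera("scene");cv2.imwrite("pics/s6.png",cv2.resize(p[140:260,270:430,::-1],None,fx=5,fy=5))
E
```

```text
time: 8.78
tcp_pos: [0.5419, 0.1454, 0.0388]
eef_rot: [0.001, 1.0, -0.004, 0.002]
contact_force: [-2.9, -1.8, 4.4]
opening: 0.0305
time: 9.03
tcp_pos: [0.5419, 0.1454, 0.0388]
eef_rot: [0.001, 1.0, -0.004, 0.002]
contact_force: [-2.7, -1.1, 6.0]
opening: 0.0306
```

View pics/s6.png

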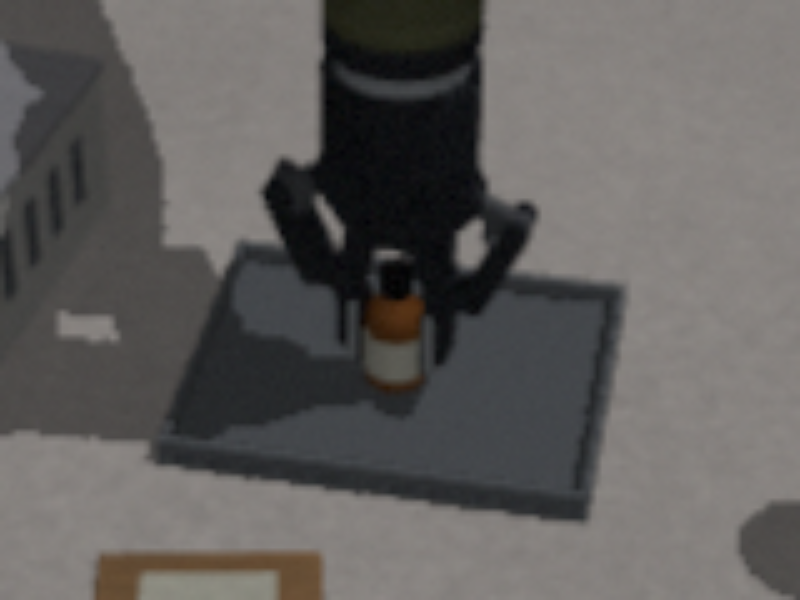

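Contact came at TCP z 0.0388, as predicted, with a force of about +5 N. The picture shows the bottle's foot at (393,388) on the tray floor. I'll release it slowly, since closed pads swing back as they open, then open fully and rise.

```bash
python3 -m crank '[0,0,0,0,-0.2, 0,0,0,0,-0.1, 0,0,0,0,0, 0,0,0,0,0.2, 0,0,0,0,0.5, 0,0,0,0,0.8, 0,0,0,0,1, 0,0,0,0,1, 0,0,0,0,1]'
python3 - <<'E'
from h import *
p,d=vision.read_camera("wrist");cv2.imwrite("pics/w7.png",p[:,:,::-1])
E
```

```text
time: 9.83
tcp_pos: [0.5419, 0.1454, 0.0388]
eef_rot: [0.001, 1.0, -0.004, 0.002]
contact_force: [0.1, 0.0, 0.4]
opening: 0.0854
```

View pics/w7.png

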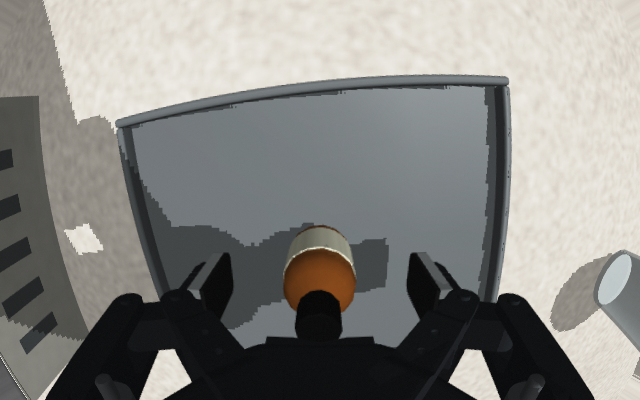

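The bottle stands free in the tray at (320,275), with the pads clear on both sides. I'll rise and go to above the knob.

```bash
python3 -m crank '[0,0,-2,0,1, 0,0,-5,0,1, 0,0,-9,0,1, 0,0,-13,0,1, 0,0,-17,0,1, 0,0,-20,0,1, 0,0,-21.5,0,1, 0,0,-22,0,1, 0,0,-22,0,1, 0,0,-22,0,1]'; python3 shift.py "[0.472,-0.173,0.26]"
```

```text
time: 10.72
tcp_pos: [0.5405, 0.147, 0.2573]
eef_rot: [0.001, 1.0, -0.004, 0.001]
contact_force: [-0.1, -0.3, -1.0]
opening: 0.0855
t 10.7167 shift cm [  6.7731 -32.0147  -0.0298] roll to jaw||y -0.002513410263723587 Tool
 [[-1.      0.0025  0.0014]
 [ 0.0025  1.     -0.0078]
 [-0.0014 -0.0078 -1.    ]] tcp [0.5405 0.147  0.2573]
```

```bash
python3 -m crank '[1,-3,0,0,1, 2,-6.5,0,0,1, 3,-10,0,0,1, 4,-14,0,0,1, 5,-18,0,0,1, 6,-22,0,0,1, 6.8,-25,0,0,1, 6.8,-28,0,0,1, 6.8,-30.5,0,0,1, 6.8,-31.7,0,0,1, 6.8,-32,0,0,1, 6.8,-32,0,0,1]'; python3 -m crank '[0,0,0,0,1,0,0,0,0,1]'
python3 - <<'E'
from h import *
s=ctrl.state();p,d=vision.read_camera("wrist");cv2.imwrite("pics/w8.png",p[:,:,::-1]);T=Tw(s);np.savez("w8.npz",p=p,T=T)
q,d=vision.read_camera("top");cv2.imwrite("pics/t8.png",q[:,:,::-1])
m=(p.max(2)<45).astype(np.uint8);m[250:]=0
k,l,st,ce=cv2.connectedComponentsWithStats(m)
print([(st[i].tolist(),ce[i]) for i in range(1,k) if st[i,4]>60]);print(s["tcp_pos"])
E
```

```text
time: 11.72
tcp_pos: [0.4712, -0.1728, 0.258]
eef_rot: [0.002, 1.0, -0.003, -0.001]
contact_force: [0.6, 0.4, -0.4]
opening: 0.0854
time: 11.88
tcp_pos: [0.4711, -0.1715, 0.257]
eef_rot: [0.001, 1.0, -0.002, -0.001]
contact_force: [0.2, 0.3, -0.7]
opening: 0.0856
[([324, 146, 87, 10, 480], array([362.2063, 150.8688])), ([471, 170, 55, 80, 433], array([478.7413, 205.903 ])), ([568, 170, 16, 80, 364], array([576.0247, 209.0879])), ([299, 189, 38, 38, 1107], array([317.5176, 207.9214])), ([522, 217, 10, 20, 63], array([524.8889, 224.9206])), ([534, 224, 11, 21, 89], array([537.6629, 233.8202])), ([546, 234, 15, 15, 158], array([553.0823, 240.557 ]))]
[ 0.4711 -0.1715  0.257 ]
```

View pics/w8.png

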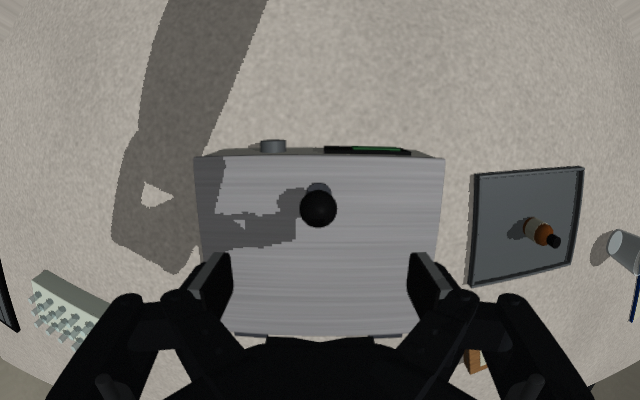

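View pics/t8.png

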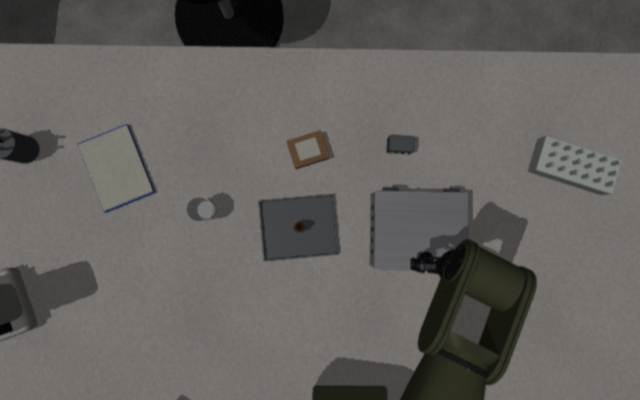

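The ball is at (317.7,208) in the wrist view. The bottle stands in the tray at (299,227) in the top view, and the other objects are unmoved. I'll triangulate the ball from the two wrist positions.

```bash
python3 - <<'E'
from h import *
a=np.load("w2.npz")["T"];b=np.load("w8.npz")["T"]
print(*tri(wray(222,83,a),wray(317.7,208.2,b)),*tri(wray(317.7,208.2,b),ray("scene",241.9,135.9)))
o,d=wray(317.7,208.2,b);print(o+d*(.1435-o[2])/d[2])
for q in[(195,157),(443,158),(235,333),(405,333)]:
  o,d=wray(*q,b);print(o+d*(.0985-o[2])/d[2])
E
python3 shift.py "[0.471,-0.173,0.1465]"
```

```text
[ 0.4707 -0.1729  0.1432] 0.00027201094809099665 [ 0.471  -0.1741  0.1446] 0.0024314351044736255
[ 0.4707 -0.173   0.1435]
[ 0.4332 -0.2912  0.0985]
[ 0.4345 -0.0538  0.0985]
[ 0.6384 -0.2719  0.0985]
[ 0.6381 -0.0715  0.0985]
t 11.9833 shift cm [ 0.0065 -0.077  11.11  ] roll to jaw||y -0.0018795761999603271 Tool
 [[-1.      0.0019 -0.0018]
 [ 0.0019  1.     -0.0055]
 [ 0.0018 -0.0056 -1.    ]] tcp [ 0.4713 -0.1716  0.2576]
```

The knob is at (0.471,-0.173,0.1433), which matches the text. I'll descend so the grasp point is at the ball's centre.

```bash
python3 -m crank '[0,0,2,0,1, 0,-0.1,4,0,1, 0,-0.1,6,0,1, 0,-0.1,8,0,1, 0,-0.1,9.5,0,1, 0,-0.1,10.5,0,1, 0,-0.1,11,0,1, 0,-0.1,11.1,0,1, 0,-0.1,11.1,0,1, 0,-0.1,11.1,0,1]';python3 shift.py "[0.471,-0.173,0.1465]"
```

```text
time: 12.82
tcp_pos: [0.4718, -0.1735, 0.1478]
eef_rot: [0.001, 1.0, -0.003, 0.0]
contact_force: [-0.5, -0.3, -0.7]
opening: 0.0855
t 12.8167 shift cm [0.0812 0.0463 0.1338] roll to jaw||y -0.0016857245084833273 Tool
 [[-1.      0.0017  0.    ]
 [ 0.0017  1.     -0.0065]
 [-0.     -0.0065 -1.    ]] tcp [ 0.4718 -0.1735  0.1478]
```

```bash
python3 -m crank '[0.1,0,0.15,0,1, 0.1,0,0.15,0,0.5, 0.1,0,0.15,0,0.2, 0.1,0,0.15,0,0, 0.1,0,0.15,0,-0.3, 0.1,0,0.15,0,-1, 0.1,0,0.15,0,-1, 0.1,0,0.15,0,-1, 0.1,0,0.15,0,-1, 0.1,0,0.15,0,-1, 0.1,0,0.15,0,-1]'
python3 - <<'E'
from h import *
p,d=vision.read_camera("wrist");cv2.imwrite("pics/w9.png",p[:,:,::-1])
E
python3 shift.py "[0.471,-0.173,0.1465]"
```

```text
time: 13.73
tcp_pos: [0.4709, -0.1734, 0.1468]
eef_rot: [0.001, 1.0, -0.003, 0.0]
contact_force: [-2.8, 2.6, 5.8]
opening: 0.0272
t 13.7833 shift cm [-0.0128  0.0405  0.0246] roll to jaw||y -0.0017408815224350968 Tool
 [[-1.      0.0017  0.0001]
 [ 0.0017  1.     -0.0063]
 [-0.0001 -0.0063 -1.    ]] tcp [ 0.4709 -0.1734  0.1467]
```

View pics/w9.png

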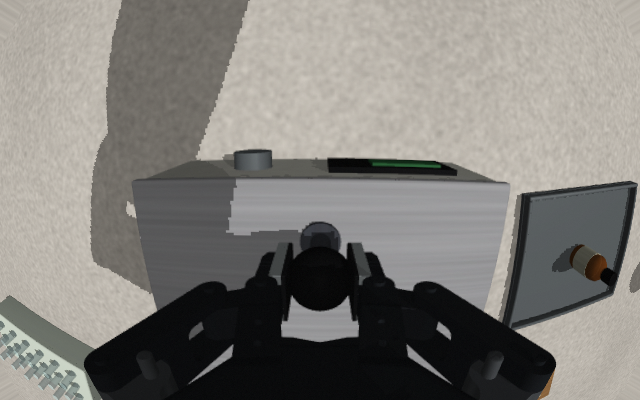

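The ball is held at (320,278), opening 27 mm. I'll swing the first 20° along the arc about the hinge.

```bash
python3 -m crank '[-0.25,0,-0.7,0,-1, -0.5,0,-1.4,0,-1, -0.8,0,-2.1,0,-1, -1.2,0,-2.8,0,-1, -1.55,0,-3.45,0,-1, -1.9,0,-4.1,0,-1, -2.35,0,-4.7,0,-1, -2.8,0,-5.3,0,-1, -2.8,0,-5.3,0,-1, -2.8,0,-5.3,0,-1]'
python3 - <<'E'
from h import *
p,d=vision.read_camera("wrist");cv2.imwrite("pics/w10.png",p[:,:,::-1])
p,d=vision.read_camera("scene");cv2.imwrite("pics/s10.png",cv2.resize(p[80:240,150:410,::-1],None,fx=3,fy=3))
print(ctrl.state()["contact_force"],ctrl.state()["tcp_pos"])
E
```

```text
time: 14.62
tcp_pos: [0.4992, -0.1735, 0.2003]
eef_rot: [0.0, 1.0, -0.004, 0.0]
contact_force: [-0.2, -5.3, -4.7]
opening: 0.0272
[-0.525  -5.7456 -3.8318] [ 0.4987 -0.1735  0.1996]
```

View pics/s10.png

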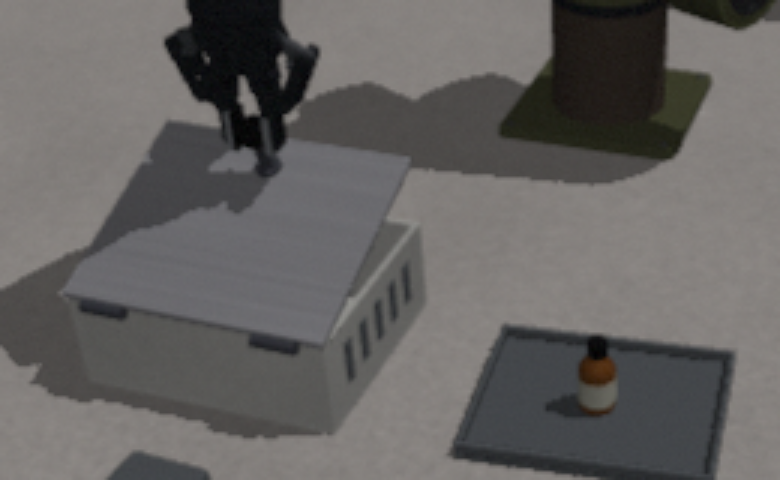

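View pics/w10.png

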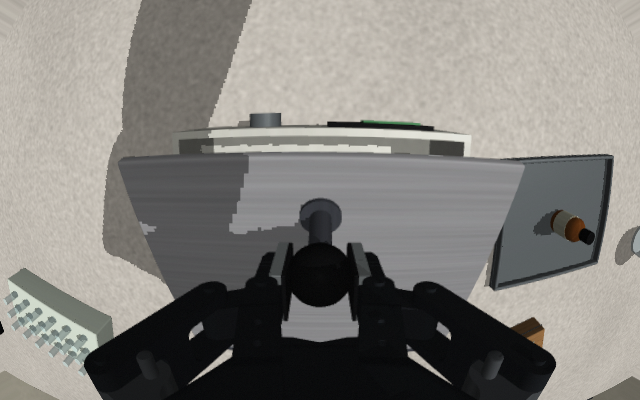

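The lid is at about 20°, with the knob in the pads and the bottle standing in the tray. On to 45°.

```bash
python3 -m crank '[-0.5,0,-0.6,0,-1, -1,0,-1.15,0,-1, -1.5,0,-1.7,0,-1, -2.05,0,-2.2,0,-1, -2.6,0,-2.7,0,-1, -3.2,0,-3.2,0,-1, -3.8,0,-3.6,0,-1, -4.45,0,-4.05,0,-1, -5.1,0,-4.45,0,-1, -5.75,0,-4.8,0,-1, -5.75,0,-4.8,0,-1, -5.75,0,-4.8,0,-1]'
python3 -m crank '[0,0,0,0,-1,0,0,0,0,-1,0,0,0,0,-1,0,0,0,0,-1]'
python3 - <<'E'
from h import *
s=ctrl.state();p,d=vision.read_camera("wrist");cv2.imwrite("pics/w11.png",p[:,:,::-1]);np.savez("w11.npz",p=p,T=Tw(s))
p,d=vision.read_camera("scene");cv2.imwrite("pics/s11.png",cv2.resize(p[80:240,150:410,::-1],None,fx=3,fy=3));np.savez("s11.npz",p=p,d=d)
print(s["contact_force"],s["tcp_pos"],s["qvel"])
b=s["tcp_pos"]-[0,0,.003];h=np.array([.6363,-.173,.0905]);v=b-h
print("angle from tcp",np.arctan2(v[2],-v[0])-np.arctan2(53,165),"radius",np.hypot(v[0],v[2]),np.hypot(.165,.053))
E
```

```text
time: 15.72
tcp_pos: [0.5557, -0.1739, 0.2457]
eef_rot: [0.002, 1.0, -0.004, -0.001]
contact_force: [1.1, -7.3, -7.9]
opening: 0.027
time: 16.05
tcp_pos: [0.5555, -0.1739, 0.2455]
eef_rot: [0.002, 1.0, -0.004, -0.001]
contact_force: [-0.9, -3.8, -2.9]
opening: 0.0268
[-0.8971 -3.757  -2.9292] [ 0.5555 -0.1739  0.2455] [ 0.0015  0.0009 -0.0019  0.0001 -0.0023 -0.0033]
angle from tcp 0.7712742304493636 radius 0.17216585009219396 0.1733032025093593
```

View pics/s11.png

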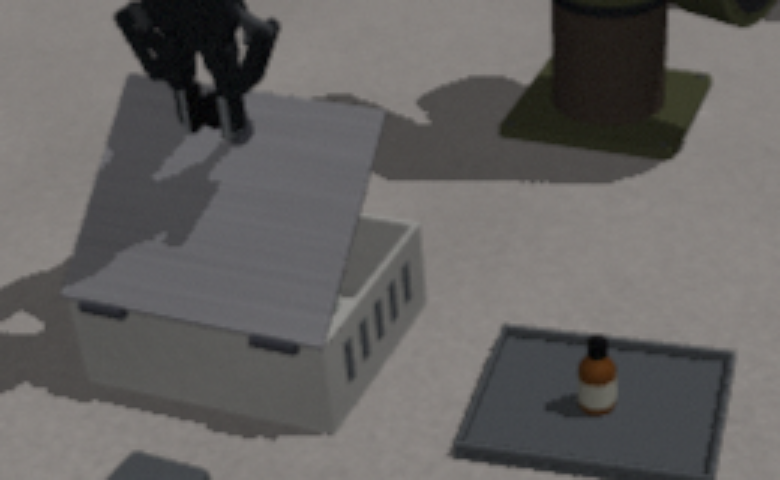

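View pics/w11.png

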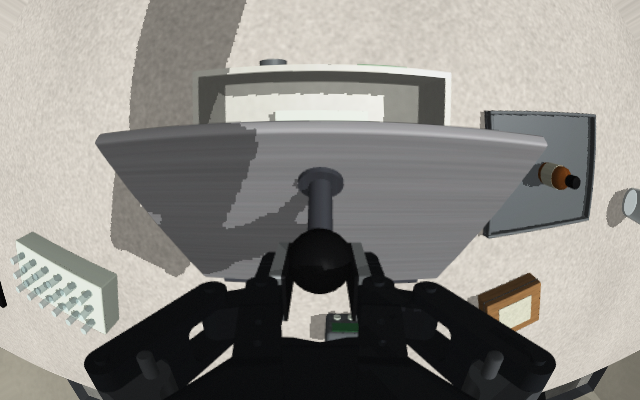

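The lid is near 45° and still held. The ball sits slightly lower in the pads: row 262, against 278 at the grasp. As an independent angle check, I'll fit a plane to the scene depth on the lid and repeat after some holding time to detect creep.

```bash
cat > ang.py <<'E'
from h import *
def ang():
    p,d=vision.read_camera("scene");P=[]
    for U,V in [(x/3+150,y/3+80) for x in range(140,320,5) for y in range(200,300,5)]:
        if d[int(V),int(U)]>0:P.append(depthpt("scene",d,int(U),int(V)))
    P=np.array(P);
    for _ in range(3):
        c=P.mean(0);n=np.linalg.svd(P-c)[2][2];r=(P-c)@n;P=P[abs(r)<2.5*r.std()+1e-4]
    n=n*np.sign(n[2]);return np.arctan2(n[0],n[2]),n,r.std(),len(P),c
print(*ang(),ctrl.state()["opening"],ctrl.state()["contact_force"])
E
python3 ang.py; python3 -m crank '[0,0,0,0,-1,0,0,0,0,-1,0,0,0,0,-1,0,0,0,0,-1,0,0,0,0,-1,0,0,0,0,-1,0,0,0,0,-1,0,0,0,0,-1,0,0,0,0,-1,0,0,0,0,-1,0,0,0,0,-1,0,0,0,0,-1]'; python3 ang.py
python3 - <<'E'
from h import *
a=np.load("w8.npz")
s=ctrl.state();T=Tw(s);p,d=vision.read_camera("wrist");cv2.imwrite("pics/w12.png",p[:,:,::-1])
# front edge top corners in wrist vs scene
for w,sc in(((97,141),(130,76)),((547,141),(385,113))):
    x,e=tri(wray(*w,T),ray("scene",sc[0]/3+149.7,sc[1]/3+79.7));v=x-[.6363,0,.0905];print(x,e,"ang",np.arctan2(v[2],-v[0])-np.arctan2(6,202))
E
```

```text
0.7208230302413929 [ 0.66   -0.0093  0.7512] 0.0017102003936128056 709 [ 0.595  -0.1579  0.1407] 0.027086751838828353 [-1.3484 -4.1787 -2.7873]
time: 17.2
tcp_pos: [0.5556, -0.1739, 0.2456]
eef_rot: [0.002, 1.0, -0.004, -0.001]
contact_force: [-0.4, -4.2, -3.8]
opening: 0.0272
0.7267708453234353 [ 0.6645 -0.0035  0.7473] 0.001764031379056353 712 [ 0.5951 -0.1579  0.1404] 0.026947813824840808 [-0.7545 -3.9127 -2.7346]
[ 0.4889 -0.2962  0.2263] 0.0009145452870857775 ang 0.7148991712226611
[ 0.4904 -0.0524  0.2276] 0.0040733030438427 ang 0.7248103559532146
```

View pics/w12.png

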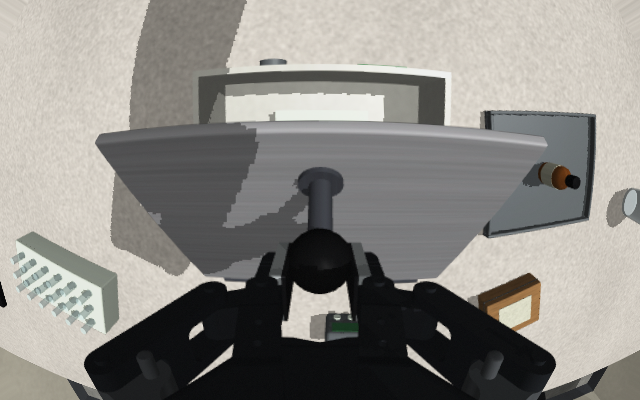

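Both measures put the lid at about 0.72 rad, against 0.77 from the TCP, so the ball slid a few mm in the pads. It's steady and inside the band, but I'll raise it another 0.06 rad or so to centre it.

```bash
python3 -m crank '[-0.2,0,-0.1,0,-1, -0.4,0,-0.2,0,-1, -0.6,0,-0.35,0,-1, -0.8,0,-0.45,0,-1, -0.95,0,-0.55,0,-1, -0.95,0,-0.55,0,-1, -0.95,0,-0.55,0,-1, -0.95,0,-0.55,0,-1]'; python3 ang.py;  python3 -m crank '[0,0,0,0,-1,0,0,0,0,-1,0,0,0,0,-1,0,0,0,0,-1,0,0,0,0,-1,0,0,0,0,-1,0,0,0,0,-1,0,0,0,0,-1,0,0,0,0,-1,0,0,0,0,-1,0,0,0,0,-1,0,0,0,0,-1]'; python3 ang.py
python3 - <<'E'
from h import *
p,d=vision.read_camera("wrist");cv2.imwrite("pics/w13.png",p[:,:,::-1]);p,d=vision.read_camera("top");cv2.imwrite("pics/t13.png",p[:,:,::-1])
p,d=vision.read_camera("scene");cv2.imwrite("pics/s13.png",cv2.resize(p[80:300,150:500,::-1],None,fx=2.2,fy=2.2))
E
```

```text
time: 17.97
tcp_pos: [0.5655, -0.174, 0.2499]
eef_rot: [0.002, 1.0, -0.004, -0.001]
contact_force: [2.2, -4.8, -7.3]
opening: 0.027
0.783183615820155 [ 0.7055 -0.0072  0.7087] 0.0017709677277357087 707 [ 0.5978 -0.1552  0.1426] 0.026527737062270594 [ 1.7064 -5.28   -8.6324]
time: 19.02
tcp_pos: [0.5655, -0.174, 0.2498]
eef_rot: [0.002, 1.0, -0.004, -0.001]
contact_force: [-0.3, -4.5, -5.5]
opening: 0.0268
0.7759885650929516 [ 0.7004 -0.0063  0.7137] 0.001660632081203702 706 [ 0.5977 -0.1556  0.1427] 0.02709166925402985 [ 0.0485 -4.6534 -4.8084]
```

View pics/w13.png

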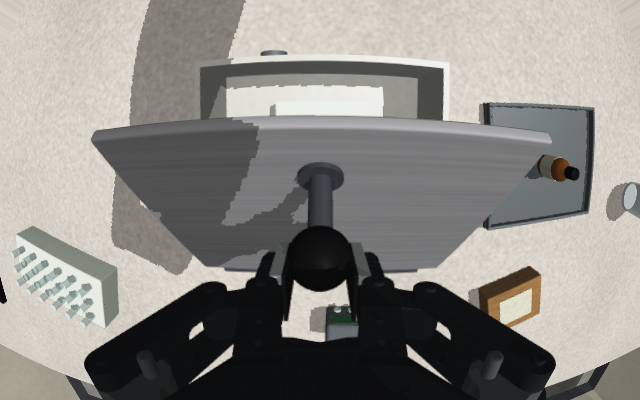

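View pics/s13.png

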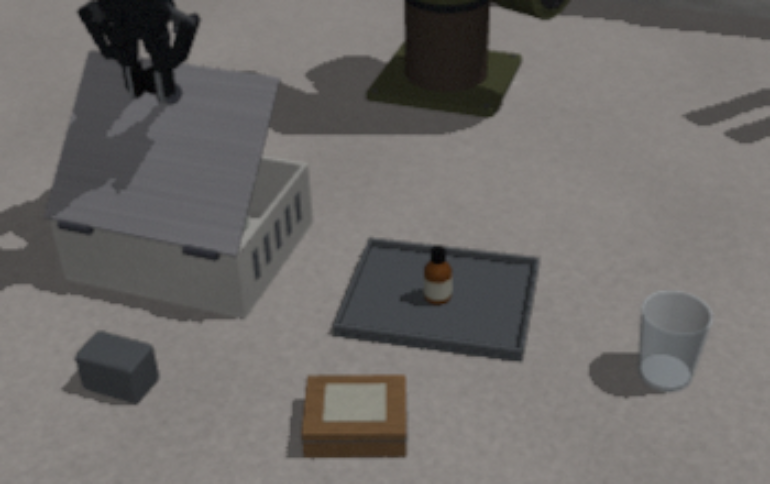

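View pics/t13.png

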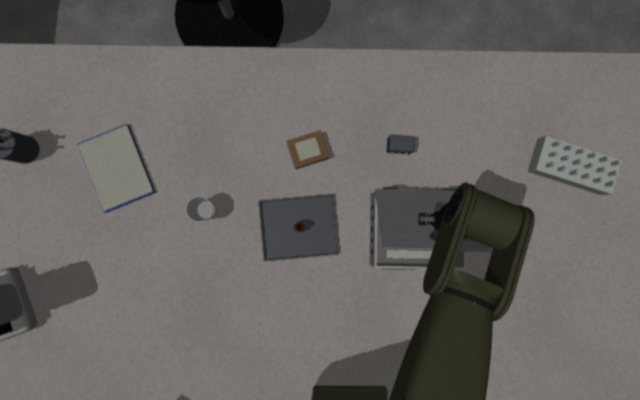

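The lid sits at about 0.78 rad with under 0.01 rad of drift in over 1 s, and the ball is between the pads at (320,258). The bottle is upright in the tray, and the timer, carton and beaker are at their starting pixels. I'll hand it in.

```bash
python3 -c "
from cell import ctrl
print(ctrl.state()['time']);print(ctrl.finish_job())"
```

```text
19.2167
the job is handed in; nothing more can be done
None
```

I moved the oil bottle to the tray, then raised the lid by its knob and handed the job in at 19.2 s with the knob still gripped. The hand-in gives no verdict.

- **Bottle:** I lowered it onto the middle of the tray floor (contact at the expected height, about 5 N) before letting go. The last pictures show it upright and clear of the fingers.
- **Lid:** the last depth plane fit gave 0.776 rad, and 0.783 rad about 1 s earlier, with an opening of about 27 mm on the ball.
- **Other objects:** the timer, carton and beaker look unmoved in the top view, judged by eye.

**One disagreement:** at the first stop the arm's position implied 0.77 rad, but the depth fit and lid corners showed about 0.72. The ball had slid a few mm in the pads, so I raised the lid a little more. After that it held steady.

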